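Latch the plate mould in its forming station

ROBOT

A 6-joint arm with a two-finger parallel gripper is mounted at the origin on the work surface. World frame = base frame: x ahead of the robot, y to its left, z up, the work surface at z = 0. Lengths are in m, angles in rad, forces in N, time in s.
With the tool pointing down it reaches from about 0.325 to 0.9 m from the base axis. Payload 6.1 kg.
Tool frame: the origin (TCP) lies at the very end of the fingers, on their centre line; the grasp point (between the pads) lies 19 mm behind it; z points along the fingers, y is the line along which they close (so a half turn about z gives the same grasp; the last joint's range is limited). The gripper opens to 87 mm and grips with 3 to 60 N. Pads are 19 mm wide; open, the fingers measure 117 mm over their backs; the gripper's body (75 mm by 190 mm) begins 51 mm behind the grasp point.
Start: joints at [-1.317, 0.22, 1.526, -0, 1.395, -0.126], TCP at [0.232, -0.58, 0.191] pointing down, gripper open.
Joint ranges: [-2.98, 2.98], [-0.91, 2.08], [0.09, 2.57], [-1.24, 4.39], [0.2, 2.65], [-2.68, 2.68]. Speed limits (rad/s): [2.57, 2.57, 3.01, 3.14, 3.14, 3.14].

INTERFACE

Orientations are given as a rotation vector (axis times angle).
In Python, from plant import robot gives the robot as it stands. The module is installed in compiled form; this text tells all that it offers. Calls block until the motion is done:
- robot.goto(position, orientation): joint-space move of the TCP to a pose.
- robot.line_to(position, rate=0.15, attitude=None): straight line of the TCP; attitude=None keeps the orientation; rate is the mean speed in m/s.
- robot.set_joints(angles): joint-space move.
- robot.gripper_open() and robot.close_gripper(newtons=None): open the fingers fully, or close them until they stop; newtons is the grip in N (None keeps the last).
- robot.dwell(seconds).
- robot.inverse_kinematics(position, orientation): joint angles nearest the present ones, or None.
- robot.read_camera(name): name is "scene" or "top" or "wrist"; returns the picture (400x640x3 uint8, red, green, blue); there is no depth.
- robot.calibration(name): a dict with "mtx" (3x3 intrinsics, pixels), "k1" (the pictures are not rectified: a ray, as slopes to the right and down, at radius r is drawn at 1 + k1 r^2 times it, then the intrinsics apply), "R" (3x3) and "t" (3): a world point X has camera coordinates R X + t. Camera axes: x right, y down, z forward; pixel columns grow to the right and rows downward; lengths in m; the calibration is good to about 2 mm. A picture is of the moment at which its call begins: read the wrist's pose just before it. calibration takes no time and is no camera call; for the wrist camera it gives the pose at the moment of the call.
A pose or a line that the arm cannot do raises robot.Unreachable and nothing moves.
- robot.finish_job(): hands the job in; it is judged then, once.
Readings, each from a call of its own:
- robot.current_time_s(): time.
- robot.current_joint_positions(): joint angles.
- robot.current_dq(): joint speeds.
- robot.current_tau(): joint torques, N m.
- robot.current_tool_pos(): TCP position.
- robot.current_tool_rot(): TCP orientation.
- robot.current_ft_force(): force on the tool from outside, world axes, zero at the start.
- robot.current_ft_torque(): the same for the moment, N m.
- robot.current_opening(): finger opening in m.
- robot.current_grasp_force(): force on a finger pad.
Only numpy, scipy, OpenCV 4.12 (cv2) and the standard library are available. Lean on these libraries where they do the work, as an engineer would, in place of code of your own. Each camera call takes 0.05 s, during which the arm holds its last target. There are 200 camera calls.

TASK

Lock the plaster plate mould into its station: push the red knob with your fingertips along the long leg of the L-shaped slot to the corner, then push it sideways along the short leg right to the end, and take your hand away. Only push the knob, gently: do not grip, force or lift it, and leave the bowl, jar and yellow block where they stand.

Things in the scene. Friction and masses are not known exactly. Their poses are not given: they have to be found in the camera images.
- fixture: Fixed mould station. Origin: on the bench under the middle of its gate box, 160 (x) by 120 (y) mm, 6 mm cover with top 50 mm above the bench. The cover's L slot is 18 mm wide; its centre line in station axes (mm): (-50,-25) along +x to the corner (40,-25), then +y to the end (40,20). Round plaster mould: centre x=265, radius 90, with a plate on it, radius 105, top 82 high. Base 150 wide, x -95 to 365. 4 mm bolt heads at cover corners
- latch_knob: Red upright cylinder knob, 40 mm across, 56 to 92 mm above the bench, on a 14 mm pin in the slot. Origin: on its axis, level with the cover's top; axes as the station's. Slides with about 1.2 N drag (plus 4 N per m/s) and stays where left; about 0.5 kg. It can rise 12 mm and drops back, so back off sideways before raising the hand. A brass hook bar below the cover moves with it
- latch_long (a joint): Travel of the knob along the long leg, m: 0 at the slot's start, 0.090 at the corner (hard stop at about 0.092); grows along the station's +x. It starts somewhere between 0 and 0.025
- latch_cross (a joint): Travel of the knob along the short leg, m: 0 in the long leg, 0.045 at the end (hard stop at about 0.047); grows along the station's +y. The short leg can only be entered at the corner
- slot_corner (a point): Corner of the slot's centre line, at the level of the cover's top
- slot_end (a point): Far end of the short leg, where the knob's axis must finish, at the level of the cover's top
- bowl: Loose terracotta bowl, 84 mm across, 50 high, on the bench beside the station. Origin: centre of its underside. Leave alone
- jar: Loose amber glaze jar with white lid, 60 mm across, 85 high, on the bench beside the station. Origin: centre of its underside. Leave alone
- puck: Loose yellow round block, 70 mm across, 35 high, on the bench near the station's robot side. Origin: centre of its underside. Leave alone

How it is judged:
By the outcome, as a careful person would: the job done as asked, in the order asked, and still so for the second after the job is handed in, with the robot touching nothing.
It also fails if it takes over 51 s, if anything falls off the work surface, if the arm or the gripper's body presses on something with over 40 N, if the wrist force passes 120 N, or if a joint passes its speed limit or range.

## Working session

There is one attempt and no reset: what is moved stays moved. The work goes in short steps, each a Python script; the robot and the scene stay as the last script left them, time stands still between calls to the robot, and variables do not carry over. Pictures are saved under pics/ and viewed, at most 10 in all, crops included, and the job is handed in when it is done.

```bash
mkdir -p pics; python3 - <<'E'
from plant import robot
import cv2,numpy as np
for n in("scene","top"):
    im=robot.read_camera(n); cv2.imwrite(f"pics/{n}0.png",im[:,:,::-1]); c=robot.calibration(n); print(n,c)
E
```

```text
scene {'mtx': array([[404.03177638,   0.        , 316.36837309],
       [  0.        , 404.03177638, 201.86428762],
       [  0.        ,   0.        ,   1.        ]]), 'k1': -0.03227911744870292, 'R': array([[-0.2843764 ,  0.95856195,  0.0170018 ],
       [ 0.74821223,  0.23299013, -0.62120372],
       [-0.5994235 , -0.16393472, -0.78346466]]), 't': array([ 0.10957354, -0.37799988,  1.21327973])}
top {'mtx': array([[361.38119615,   0.        , 319.20836213],
       [  0.        , 361.38119615, 198.62623381],
       [  0.        ,   0.        ,   1.        ]]), 'k1': -0.07793673722160989, 'R': array([[-0.02734768, -0.99958515,  0.00903485],
       [-0.99063194,  0.02589081, -0.13408214],
       [ 0.13379259, -0.01261705, -0.99092903]]), 't': array([0.06321738, 0.52400971, 0.71660211])}
```

View pics/top0.png

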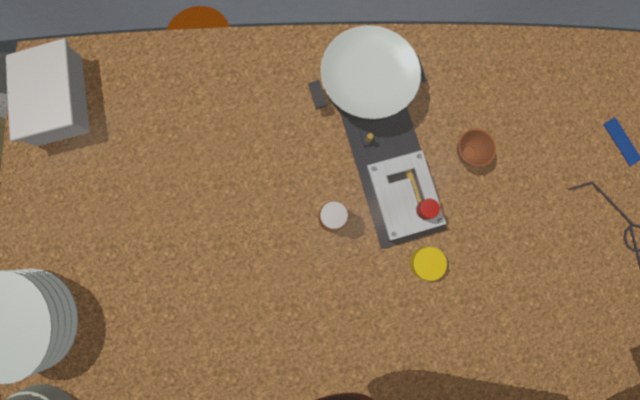

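View pics/scene0.png

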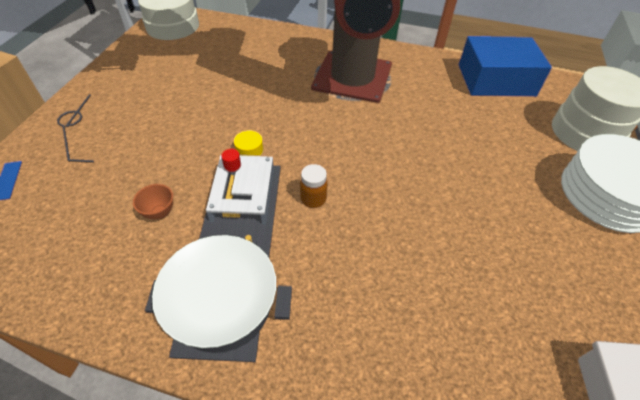

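The top view shows the knob at (429,209), bolt heads at about (375,168), (419,156), (439,219) and (394,234), puck (430,264), bowl (477,148) and jar (334,215). The scene view shows the knob at (231,160) near the slot's start.

```bash
cat > h.py <<'E'
import cv2,numpy as np
from plant import robot
def ray(c,px,z):
    px=np.array(px,float).reshape(-1,1,2)
    u=cv2.undistortPoints(px,c["mtx"],np.array([c["k1"],0,0,0.])).reshape(-1,2)
    d=np.c_[u,np.ones(len(u))]@c["R"]; o=-c["R"].T@c["t"]
    return o+d*((z-o[2])/d[:,2])[:,None]
def red(im):
    h=cv2.cvtColor(im,cv2.COLOR_RGB2HSV)
    m=(((h[...,0]<5)|(h[...,0]>174))&(h[...,1]>200)&(h[...,2]>90)).astype(np.uint8)
    n,l,s,c=cv2.connectedComponentsWithStats(m); i=1+np.argmax(s[1:,4]); return (l==i).astype(np.uint8),s[i],c[i]
def white(im,roi):
    h=cv2.cvtColor(im,cv2.COLOR_RGB2HSV); m=((h[...,1]<40)&(h[...,2]>130)).astype(np.uint8)
    k=np.zeros_like(m);x0,y0,x1,y1=roi;k[y0:y1,x0:x1]=1; m=cv2.morphologyEx(m*k,cv2.MORPH_CLOSE,np.ones((3,3)))
    n,l,s,c=cv2.connectedComponentsWithStats(m); i=1+np.argmax(s[1:,4]); return (l==i).astype(np.uint8)
E
python3 - <<'E'
from h import *
for n,roi in(("top",(355,140,460,250)),("scene",(200,150,280,222))):
    im=cv2.imread(f"pics/{n}0.png")[:,:,::-1].copy(); c=robot.calibration(n)
    m,s,ce=red(im); print(n,"red",s,ce,"at z .08/.092",ray(c,ce,.08).round(4),ray(c,ce,.092).round(4))
    w=white(im,roi); p=np.argwhere(w)[:,::-1].astype(np.float32)
    P=ray(c,p,.05)[:,:2].astype(np.float32)
    r=cv2.minAreaRect(P*1000); print("rect",r,"yaw cand")
E
```

```text
Traceback (most recent call last):
  File "h.py", line 11, in red
    n,l,s,c=cv2.connectedComponentsWithStats(m); i=1+np.argmax(s[1:,4]); return (l==i).astype(np.uint8),s[i],c[i]
                                                     ~~~~~~~~~^^^^^^^^^
ValueError: attempt to get argmax of an empty sequence
```

```bash
sed -i 's/>200)&(h\[...,2\]>90/>170)\&(h[...,2]>90/' h.py
python3 - <<'E'
from h import *
im=cv2.imread("pics/top0.png")[:,:,::-1].copy();print(im[209,429],im[190,400],im[225,420])
for n,roi in(("top",(355,140,460,250)),("scene",(200,150,280,222))):
    im=cv2.imread(f"pics/{n}0.png")[:,:,::-1].copy(); c=robot.calibration(n)
    m,s,ce=red(im); print(n,"red",s,ce,"at z .08/.092",ray(c,ce,.08).round(4),ray(c,ce,.092).round(4))
    w=white(im,roi); p=np.argwhere(w)[:,::-1].astype(np.float32)
    P=ray(c,p,.05)[:,:2].astype(np.float32)
    r=cv2.minAreaRect(P*1000); print("rect",r,"yaw cand")
E
```

```text
[172  64  54] [178 175 174] [182 181 180]
top red [422 201  17  17 182] [430.8021978  209.82967033] at z .08/.092 [[ 0.4915 -0.169   0.08  ]] [[ 0.4903 -0.1651  0.092 ]]
rect ((528.623291015625, -129.29110717773438), (161.39137268066406, 122.49127960205078), 14.201637268066406) yaw cand
scene red [222 149  18  22 314] [230.72929936 159.42356688] at z .08/.092 [[ 0.4987 -0.1624  0.08  ]] [[ 0.5089 -0.1558  0.092 ]]
rect ((530.604248046875, -128.96548461914062), (163.55690002441406, 123.14491271972656), 14.172200202941895) yaw cand
```

```bash
cat >> h.py <<'E'
from scipy.spatial.transform import Rotation as Ro
C=np.array([.5295,-.129]); a=np.radians(14.2); SX=np.array([np.cos(a),np.sin(a)]); SY=np.array([-SX[1],SX[0]])
def W(x,y,z): return np.r_[C+x*SX+y*SY,z]
def S(p): d=np.array(p)[:2]-C; return np.array([d@SX,d@SY])
def F(): f=np.array(robot.current_ft_force()); return np.array([f[:2]@SX,f[:2]@SY,f[2]])
def att(s): 
    X=np.r_[s*SX,0]; Z=np.array([0,0,-1.]); return Ro.from_matrix(np.c_[X,np.cross(Z,X),Z]).as_rotvec()
E
python3 - <<'E'
from h import *
robot.close_gripper(10)
q=np.array(robot.current_joint_positions()); best=None
for s in(1,-1):
    k=robot.inverse_kinematics(W(-.11,-.025,.17),att(s)); print(s,k)
    if k is not None and (best is None or abs(k-q).max()<best[0]): best=(abs(np.array(k)-q).max(),s)
s=best[1]; print(s)
robot.goto(W(-.11,-.025,.17),att(s)); robot.line_to(W(-.11,-.025,.066),.1); print(robot.current_opening(),F(),robot.current_time_s())
im=robot.read_camera("top"); cv2.imwrite("pics/top1.png",cv2.resize(im[120:280,300:500,::-1],(800,640))[:600])
for x in np.arange(-.095,-.05,.003):
    robot.line_to(W(x,-.025,.066),.04); f=F(); print(round(x,4),S(robot.current_tool_pos()).round(4),f.round(2))
    if f[0]<-.8: break
print(robot.current_time_s())
im=robot.read_camera("top"); cv2.imwrite("pics/top2.png",cv2.resize(im[130:280,300:500,::-1],(800,600)))
E
```

```text
1 [-5.67445284e-01 -1.54464877e-01  1.95172253e+00 -8.88178420e-16
  1.34433500e+00  7.55514289e-01]
-1 [-5.67445284e-01 -1.54464877e-01  1.95172253e+00 -4.44089210e-16
  1.34433500e+00 -2.38607836e+00]
1
0.0005107211197704815 [-0.11524196 -1.30671517 -0.03867382] 4.4583
-0.095 [-0.0949 -0.0249] [-1.57 -0.58  0.1 ]
5.0333
```

View pics/top2.png

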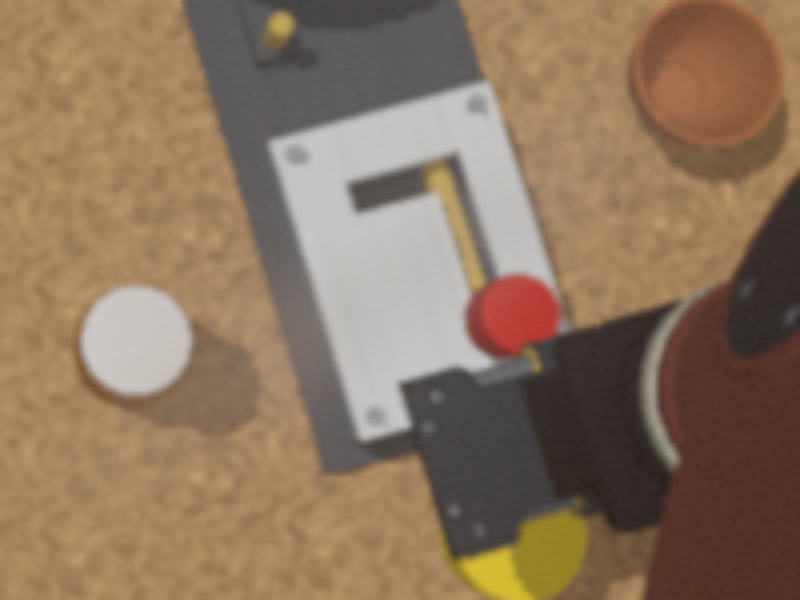

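The picture shows the closed fingers behind the knob (about (515,315) in the crop), clear of the puck, so the approach is right. The force noise is about 1 N, so I'll use a higher threshold for the push.

```bash
python3 - <<'E'
from h import *
x=-.095; 
while x<.0165:
    x+= .01 if x<-.002 else .0015
    robot.line_to(W(x,-.025,.066),.06 if x<-.002 else .03); f=F(); print(round(x,4),S(robot.current_tool_pos()).round(4),f.round(2))
    if abs(f).max()>6: break
print(robot.current_time_s())
im=robot.read_camera("top"); cv2.imwrite("pics/top3.png",cv2.resize(im[100:250,300:500,::-1],(800,600)))
E
```

```text
-0.085 [-0.0846 -0.0251] [0.44 0.31 0.17]
-0.075 [-0.0746 -0.025 ] [ 0.99 -0.07 -0.26]
-0.065 [-0.0646 -0.025 ] [-0.88  1.22 -0.66]
-0.055 [-0.0547 -0.025 ] [-0.37  0.32 -0.33]
-0.045 [-0.0446 -0.025 ] [0.74 0.   0.62]
-0.035 [-0.0346 -0.025 ] [-0.04  0.42  0.63]
-0.025 [-0.0247 -0.025 ] [-0.87  0.74 -0.3 ]
-0.015 [-0.0146 -0.025 ] [ 0.8  -0.12  0.54]
-0.005 [-0.0046 -0.025 ] [-0.79 -0.59 -0.77]
0.005 [ 0.0051 -0.025 ] [ 0.24  0.5  -0.02]
0.0065 [ 0.0065 -0.025 ] [ 0.02 -0.74 -0.87]
0.008 [ 0.008 -0.025] [1.05 0.07 0.08]
0.0095 [ 0.0096 -0.025 ] [ 0.58 -0.17 -0.32]
0.011 [ 0.0111 -0.025 ] [ 0.63  0.84 -0.13]
0.0125 [ 0.0126 -0.025 ] [-0.5   0.26  0.67]
0.014 [ 0.0141 -0.025 ] [-0.47 -0.36 -0.19]
0.0155 [ 0.0156 -0.025 ] [-0.37  0.52  0.62]
0.017 [ 0.0171 -0.025 ] [-0.22  0.95 -0.68]
10.4167
```

View pics/top3.png

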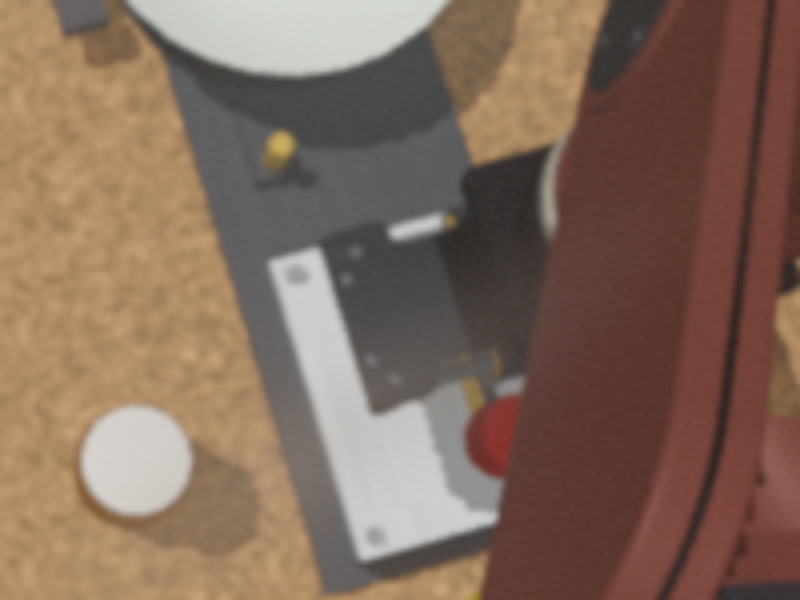

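The knob (~(505,437) in the crop) has not moved, although the hand passed over its position. I'll check the hand's height.

```bash
python3 - <<'E'
from h import *
print(robot.current_tool_pos(),robot.current_opening(),F(),Ro.from_rotvec(robot.current_tool_rot()).as_matrix().round(3))
im=robot.read_camera("scene"); cv2.imwrite("pics/sc4.png",cv2.resize(im[50:250,130:370,::-1],(720,600)))
E
```

```text
[ 0.55213887 -0.14901748  0.06599678] 0.0005078240696937075 [ 0.07406314 -0.21716628  0.39812332] [[ 0.969  0.245 -0.   ]
 [ 0.245 -0.969  0.   ]
 [-0.    -0.    -1.   ]]
```

View pics/sc4.png

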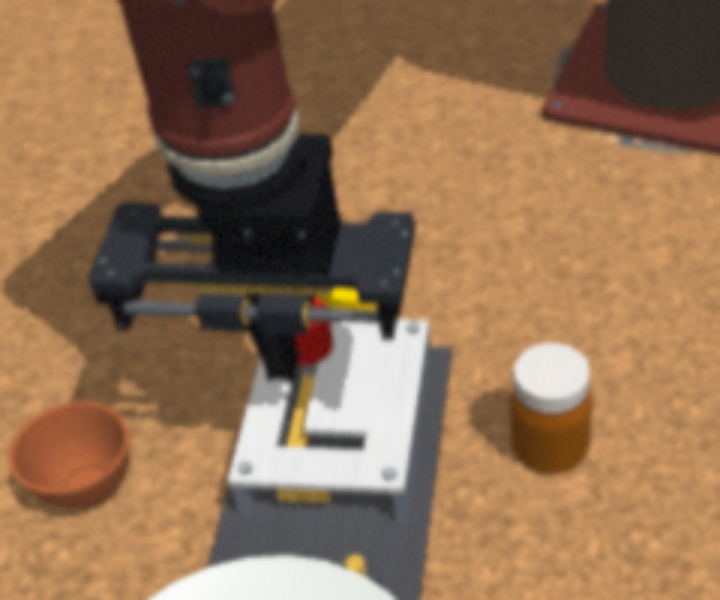

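The scene view shows the fingertips at about (280,370) in the crop, with the knob behind and beside them at (315,335). I'll compare this with the projected TCP.

```bash
cat >> h.py <<'E'
def proj(c,X):
    r,_=cv2.Rodrigues(c["R"]); return cv2.projectPoints(np.array(X,float).reshape(-1,1,3),r,c["t"],c["mtx"],np.array([c["k1"],0,0,0.]))[0].reshape(-1,2)
E
python3 - <<'E'
from h import *
p=np.array(robot.current_tool_pos())
X=[p,W(-.05,-.025,.05),W(.04,-.025,.05),W(.04,.02,.05),W(-.046,-.025,.092)]
u=proj(robot.calibration("scene"),X); print("scene crop",((u-[130,50])*3).round())
u=proj(robot.calibration("top"),X); print("top crop",((u-[300,100])*4).round())
im=robot.read_camera("wrist"); cv2.imwrite("pics/w5.png",im[:,:,::-1])
for n in("top","scene"):
    m,s,ce=red(robot.read_camera(n)); print(n,s,ce)
E
```

```text
scene crop [[291. 398.]
 [311. 345.]
 [289. 438.]
 [353. 440.]
 [301. 309.]]
top crop [[468. 324.]
 [499. 454.]
 [446. 288.]
 [364. 310.]
 [522. 438.]]
top [423 212   2   4   4] [423.75 213.5 ]
scene [229 158  11  13 106] [234.25471698 164.0754717 ]
```

View pics/w5.png

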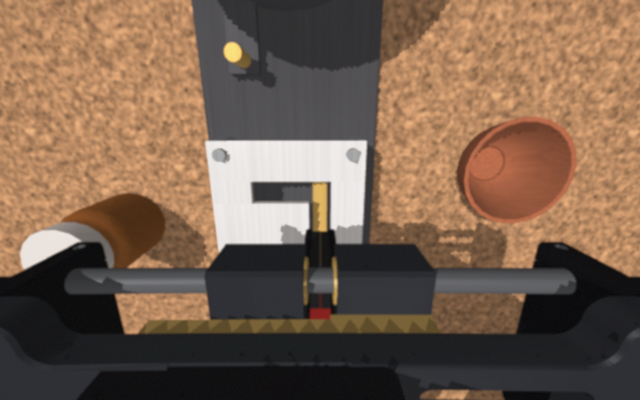

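```bash
python3 - <<'E'
from h import *
p=np.array(robot.current_tool_pos()); c=robot.calibration("scene")
for dx in(-.01,.01):
  print([(proj(c,W(*(S(p)+[dx,0]),z))[0]-[130,50]).__mul__(3).round().tolist() for z in(.066,.08,.092,.104,.136,.16)])
c=robot.calibration("wrist"); print("cam",S(-c["R"].T@c["t"]),(-c["R"].T@c["t"])[2])
print([proj(c,W(*(S(p)+[dx,dy]),z))[0].round().tolist() for dx in(-.01,.01) for dy in(-.01,.01) for z in(.066,.095)])
print("knob top in wrist",proj(c,[W(x,-.025,.092) for x in(-.046,-.03,.04)]).round().tolist())
im=robot.read_camera("scene"); cv2.imwrite("pics/sc6.png",cv2.resize(im[120:200,190:290,::-1],(750,600),interpolation=cv2.INTER_CUBIC))
E
```

```text
[[294.0, 387.0], [291.0, 374.0], [288.0, 363.0], [285.0, 351.0], [278.0, 318.0], [272.0, 292.0]]
[[289.0, 409.0], [286.0, 396.0], [283.0, 384.0], [280.0, 372.0], [272.0, 339.0], [266.0, 313.0]]
cam [ 0.0976546 -0.0235815] 0.25883660748881565
[[335.0, 238.0], [337.0, 257.0], [309.0, 238.0], [307.0, 257.0], [335.0, 214.0], [338.0, 229.0], [308.0, 214.0], [307.0, 229.0]]
knob top in wrist [[322.0, 320.0], [322.0, 301.0], [322.0, 208.0]]
```

View pics/sc6.png

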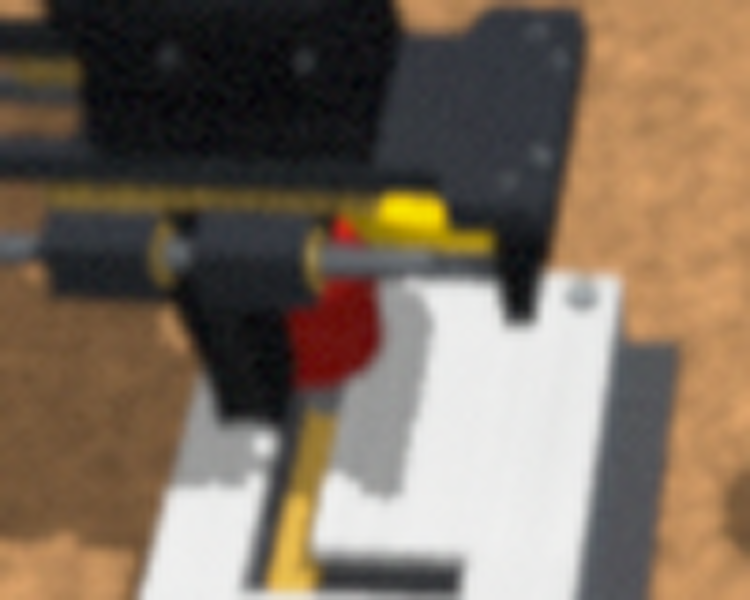

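The pictures show the closed fingertips ending at about (250,418) in the crop. Along the known vertical, that puts them at z ≈ 0.095, about 29 mm above the nominal TCP, and the wrist view agrees. So the hand passed over the 92 mm knob. I'll back off and push with TCP z ≈ 0.040, which puts the real tips near 0.069. First I'll check the side clearances.

```bash
python3 - <<'E'
from h import *
c=robot.calibration("top")
for n,px,z in(("jar",(334,215),.085),("bowl",(477,148),.05),("puck",(430,264),.035)): print(n,S(ray(c,px,z)[0]).round(3))
c=robot.calibration("scene")
print("dip",[(z,ray(c,(190+520/7.5,120+320/7.5),z)[0],S(ray(c,(190+520/7.5,120+320/7.5),z)[0]).round(3)) for z in(.09,.11,.13,.15)])
robot.line_to(W(.017,-.025,.12),.15)
robot.line_to(W(-.115,-.025,.12),.15)
m,s,ce=red(robot.read_camera("top")); c=robot.calibration("top"); print("knob",ce,S(ray(c,ce,.085)[0]).round(4))
m,s,ce=red(robot.read_camera("scene")); c=robot.calibration("scene"); print("knob",s,ce,S(ray(c,ce,.074)[0]).round(4))
robot.line_to(W(-.115,-.025,.06),.1)
im=robot.read_camera("scene"); cv2.imwrite("pics/sc7.png",cv2.resize(im[80:200,180:300,::-1],(600,600),interpolation=cv2.INTER_CUBIC))
print(robot.current_time_s(),F())
E
```

```text
jar [-0.005  0.157]
bowl [ 0.052 -0.178]
puck [-0.152 -0.009]
dip [(0.09, array([ 0.49789173, -0.09495042,  0.09      ]), array([-0.022,  0.041])), (0.11, array([ 0.51531039, -0.0860742 ,  0.11      ]), array([-0.003,  0.045])), (0.13, array([ 0.53272904, -0.07719799,  0.13      ]), array([0.016, 0.049])), (0.15, array([ 0.55014769, -0.06832178,  0.15      ]), array([0.035, 0.054]))]
knob [431.33112583 210.2781457 ] [-0.0479 -0.0285]
knob [222 149  18  22 314] [230.78343949 159.3566879 ] [-0.0441 -0.0266]
13.1583 [-0.23921731  0.0186533   1.181536  ]
```

View pics/sc7.png

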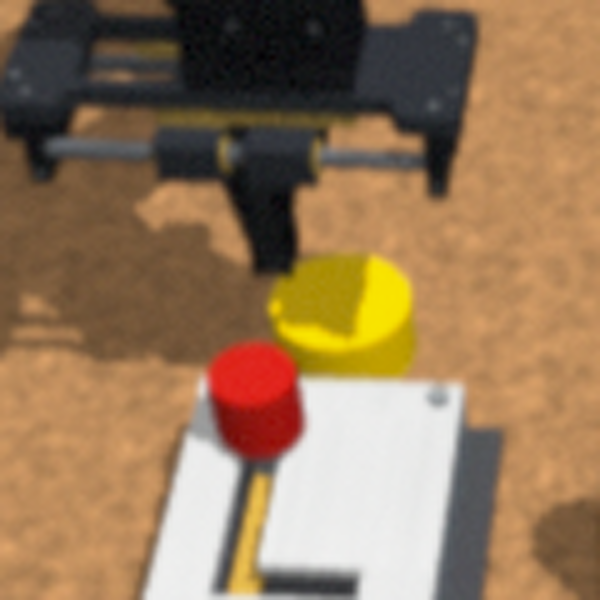

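The picture shows the knob unmoved at (255,400) in the crop, x ≈ -0.046. The fingertips end at (273,270), well above the puck. Now I'll lower the hand and push in guarded steps.

```bash
cat >> h.py <<'E'
def kx():
    "station position of knob from scene centroid of red (mid height)"
    m,s,ce=red(robot.read_camera("scene")); return s[4],S(ray(robot.calibration("scene"),ce,.074)[0]).round(4)
E
python3 - <<'E'
from h import *
robot.line_to(W(-.10,-.025,.06),.1); robot.line_to(W(-.10,-.025,.040),.06); print(F().round(2))
x=-.10
while x<-.005:
    x+=.005
    robot.line_to(W(x,-.025,.040),.06); f=F()
    if abs(f).max()>6: print("force"); break
    if abs(x+.06)<1e-6 or abs(x+.04)<1e-6:
        k=kx(); print(x,f.round(2),k)
        if x>-.05 and k[1][0]<-.03: print("not moving"); break
print(round(x,4),S(robot.current_tool_pos()).round(4),F().round(2),kx(),robot.current_time_s())
E
```

```text
[ 1.06 -0.12  0.11]
-0.05999999999999998 [-0.15 -0.21  0.21] (np.int32(333), array([-0.0311, -0.0266]))
-0.03999999999999999 [-0.29 -0.01  0.38] (np.int32(343), array([-0.0107, -0.0264]))
-0.005 [-0.0046 -0.025 ] [-0.38 -1.39  0.1 ] (np.int32(364), array([ 0.0246, -0.0259])) 18.8417
```

```bash
python3 - <<'E'
from h import *
for x in np.r_[.003,.007,.009,np.arange(.010,.016,.001)]:
    robot.line_to(W(x,-.025,.040),.03); f=np.mean([F() for _ in range(3)],0); print(round(x,4),S(robot.current_tool_pos()).round(4),f.round(2))
    if f[0]<-4: break
print(kx(),robot.current_time_s())
E
```

```text
0.003 [ 0.0033 -0.025 ] [ 0.42 -0.31  0.7 ]
0.007 [ 0.0073 -0.025 ] [ 0.19 -0.76  0.6 ]
0.009 [ 0.0091 -0.025 ] [ 0.31 -0.45 -0.5 ]
0.01 [ 0.01  -0.025] [-1.16 -0.17 -0.92]
0.011 [ 0.0107 -0.025 ] [-2.27 -0.56  0.06]
0.012 [ 0.0109 -0.025 ] [-5.78 -0.61  2.64]
(np.int32(373), array([ 0.039, -0.026])) 20.5917
```

```bash
python3 - <<'E'
from h import *
robot.line_to(W(-.02,-.025,.040),.08); print(kx())
robot.line_to(W(-.02,-.095,.040),.12); robot.line_to(W(.0405,-.095,.040),.12); print(kx(),F().round(2))
y=-.095
while y<.005:
    y+=.005 if y<-.028 else .001
    robot.line_to(W(.0405,y,.040),.05); f=np.mean([F() for _ in range(3)],0)
    if y>-.06: print(round(y,4),S(robot.current_tool_pos()).round(4),f.round(2),kx()[1] if y<-.028 else "")
    if abs(f[1])>4.5 or abs(f[0])>5: break
print(kx(),robot.current_time_s())
E
```

```text
(np.int32(355), array([ 0.0398, -0.0258]))
(np.int32(342), array([ 0.0407, -0.0254])) [ 0.06 -1.12  0.42]
-0.06 [ 0.0405 -0.0596] [-0.28 -0.26  0.65] [ 0.0402 -0.0261]
-0.055 [ 0.0405 -0.0546] [-0.53  0.26 -0.52] [ 0.0399 -0.0264]
-0.05 [ 0.0406 -0.0498] [ 0.62 -0.37  0.92] [ 0.0399 -0.0227]
-0.045 [ 0.0405 -0.0446] [ 0.75 -0.3   0.88] [ 0.0398 -0.0177]
-0.04 [ 0.0405 -0.0395] [-0.86  0.93 -0.61] [ 0.0399 -0.0125]
-0.035 [ 0.0405 -0.0345] [-0.48  0.49  0.14] [ 0.0401 -0.0081]
-0.03 [ 0.0405 -0.0296] [ 0.36 -0.24  0.67] [ 0.0402 -0.0027]
-0.025 [ 0.0405 -0.0246] [-0.11 -0.08  0.71] 
-0.024 [ 0.0405 -0.024 ] [0.31 0.43 0.18] 
-0.023 [ 0.0405 -0.0231] [-0.42 -1.45 -0.25] 
-0.022 [ 0.0405 -0.022 ] [ 0.54 -0.95  0.58] 
-0.021 [ 0.0405 -0.0209] [-0.03 -2.01  0.66] 
-0.02 [ 0.0405 -0.0199] [-0.22 -0.99 -0.63] 
-0.019 [ 0.0405 -0.0189] [-0.53 -1.31 -0.1 ] 
-0.018 [ 0.0405 -0.0179] [-0.1  -1.02  0.2 ] 
-0.017 [ 0.0405 -0.0169] [-0.03 -1.44 -0.04] 
-0.016 [ 0.0405 -0.0159] [-0.01 -1.7  -0.12] 
-0.015 [ 0.0405 -0.0149] [-0.17 -0.3   0.31] 
-0.014 [ 0.0405 -0.0139] [-1.   -0.29  1.1 ] 
-0.013 [ 0.0405 -0.0129] [ 0.31 -2.19  1.44] 
-0.012 [ 0.0405 -0.0119] [-0.29 -1.35 -0.07] 
-0.011 [ 0.0405 -0.0109] [-0.16 -1.2   0.29] 
-0.01 [ 0.0405 -0.0099] [ 0.26 -1.96  0.36] 
-0.009 [ 0.0405 -0.0089] [-1.25 -0.65 -0.03] 
-0.008 [ 0.0405 -0.0079] [ 0.22 -0.48 -1.15] 
-0.007 [ 0.0405 -0.0069] [-0.26 -0.82  0.64] 
-0.006 [ 0.0405 -0.0063] [-0.25 -2.58  0.06] 
-0.005 [ 0.0405 -0.0062] [-0.13 -6.52 -1.75] 
(np.int32(346), array([0.04, 0.02])) 31.525
```

At the end of the short leg, against the stop. I'll back off sideways, raise the hand, and check.

```bash
python3 - <<'E'
from h import *
robot.line_to(W(.0405,-.07,.040),.08); print(kx())
robot.line_to(W(.0405,-.07,.16),.15); robot.line_to(W(-.12,-.16,.2),.2)
print(kx(),F().round(2),robot.current_time_s())
im=robot.read_camera("top"); cv2.imwrite("pics/top8.png",im[:,:,::-1])
E
```

```text
(np.int32(333), array([0.0407, 0.0208]))
(np.int32(334), array([0.0406, 0.0208])) [-0.39 -0.46  0.48] 34.6333
```

View pics/top8.png

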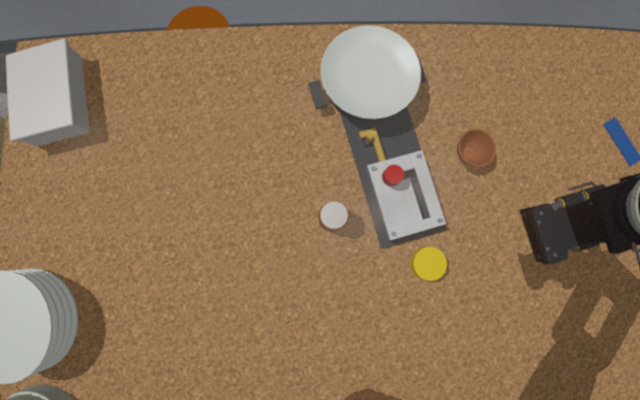

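The knob (393,175) is at the end of the short leg and the brass hook is on its post at (370,135). The bowl (477,148), jar (334,215) and puck (430,264) are where they started, and the hand is clear.

```bash
python3 -c "
from plant import robot
print(robot.finish_job())"
```

```text
the job is handed in; nothing more can be done
None
```

The mould is locked: I pushed the red knob to the corner and then to the end of the short leg, took the hand clear, left the bowl, jar and yellow block where they stood, and handed the job in at about 35 s; the first pass went over the knob without moving it because the closed fingertips sit about 29 mm higher than the stated tool point.

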